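# Crank the rack lift up to the analyser's loading ledge

## Task

Fit the loose crank fully home on the square shaft end of the rack lift and wind it clockwise until the top of the lift's platform is level with the analyser's loading ledge beside it, within about 5 mm. Then let go and leave the crank on the shaft; do not shift or upset the other things on the bench.

Things in the scene. Friction and masses are not known exactly. Their poses are not given: they have to be found in the camera images.
- crank_hub (a point): Centre of the loose crank's hub: a dark steel block 34 x 34 mm, 46 mm tall, sides along the crank's x and y; this point is on its axis, 23 mm above the underside. The crank lies on its flat underside, handle upright. z points out of the hub's top, x from the hub to the handle. A bar 26 mm wide, 12 mm thick, flush with the underside, runs along +x to 81 mm from the hub axis.
- crank_mouth (a point): Centre of the mouth of the crank's square socket, in its underside, 23 mm below crank_hub; same axes. The socket is 18.5 mm wide, its sides along x and y, and 36 mm deep. Fully home, this point is at the shaft's shoulder.
- crank_grip (a point): Middle of the crank's handle: a black cylinder 22 mm in diameter, 78 mm long, parallel to the hub axis and 65 mm from it. It stands from 15 to 93 mm above the crank's underside; this point is 54 mm above it. It spins freely on its spindle, so a hand holding it need not turn; its z is the crank's z, its x and y mean nothing.
- shaft_shoulder (a point): Centre of the shaft's shoulder, a collar 40 mm in diameter, 115 mm above the bench. z points out along the shaft, leaning 34 degrees from vertical, roughly to the robot. The square end is 16 mm wide and 33 mm long, the last 10 mm tapering to 7; its sides are along x and y, which turn with it. The crank fits at any quarter turn, underside against the shoulder, and its circle is clear.
- shaft (a joint): Turn of the shaft, rad; grows clockwise as seen looking down on its free end. One clockwise turn raises the platform 25 mm; anticlockwise lowers it. Turning takes about 3 N at the handle, and it stays where it is left. It starts between 0 and 3 rad and stops at -0.5 and 19.5.
- platform_edge (a point): On the lift's platform, an aluminium plate 140 x 140 x 10 mm with a blue and white tube rack fixed on it: middle of the edge next to the ledge, on the top face. It only goes up and down with the shaft. z up.
- ledge_edge (a point): Middle of the near edge of the analyser's loading ledge, on its top face: a fixed aluminium shelf 140 x 62 x 12 mm on the side of the low white analyser, whose deck continues it, 11 mm beside the platform. At the start its top is 38 to 62 mm higher than the platform's. z up.
- dishes: Bystander: stack of three clear dishes, 90 mm in diameter, 42 mm high. Origin under its centre.
- reagent: Bystander: amber bottle, 62 mm in diameter, 140 mm tall. Origin under its centre.
- jar: Bystander: white jar, 56 mm in diameter, 65 mm tall. Origin under its centre.
- pipette: Bystander: white pipette lying down, 232 mm long, 26 mm thick, along its x. Origin under its middle.
- crank: The whole loose crank, about 0.3 kg; origin at crank_mouth, same axes as crank_hub.
There are look-alikes about, which are no part of the job. Leave any blue or yellow look-alike of the crank alone.

How it is judged:
By the outcome, as a careful person would: the job done as asked, in the order asked, and still so for the second after the job is handed in, with the robot touching nothing.
It also fails if it takes over 67 s, if anything falls off the work surface, if the arm or the gripper's body presses on something with over 40 N, if the wrist force passes 120 N, or if a joint passes its speed limit or range.

## Robot

A 6-joint arm with a two-finger parallel gripper is mounted at the origin on the work surface. World frame = base frame: x ahead of the robot, y to its left, z up, the work surface at z = 0. Lengths are in m, angles in rad, forces in N, time in s.
With the tool pointing down it reaches from about 0.35 to 0.975 m from the base axis. Payload 4.9 kg.
Tool frame: the origin (TCP) lies at the very end of the fingers, on their centre line; the grasp point (between the pads) lies 19 mm behind it; z points along the fingers, y is the line along which they close (so a half turn about z gives the same grasp; the last joint's range is limited). The gripper opens to 85 mm and grips with 20 to 120 N. Pads are 22 mm wide; open, the fingers measure 114 mm over their backs; the gripper's body (76 mm by 85 mm) begins 54 mm behind the grasp point. The pads swing forward as they close: fully open they stand 13 mm farther back than shut.
Start: joints at [-1.227, 0.053, 1.613, -0, 1.476, -0.119], TCP at [0.279, -0.559, 0.206] pointing down, gripper open.
Joint ranges: [-3.01, 3.01], [-1.01, 2.22], [0.06, 2.58], [-1.02, 4.17], [0.09, 2.62], [-3.14, 3.14]. Speed limits (rad/s): [2.57, 2.57, 3.14, 3.14, 3.14, 3.14].

## Interface

Orientations are given as a unit quaternion [w, x, y, z].
In Python, from plant import manip, vision, order gives the robot as it stands.
- The arm moves only by the tool play_rows, never from a script. Its argument "steps" is a list that holds one entry, the list of rows, each a list of 6 numbers: the shift along the tool's x, y, z in mm, then the turn, a rotation vector about the tool's x, y, z in degrees. A call has 1 to 12 rows; each row is the pose to reach, as a shift and turn from the pose commanded when the call began, along the tool's axes at that moment; what a row does not reach only later rows make up. A row lasts 1/12 s, in which the tool goes at most 41.7 mm and 7.16 degrees, less where a joint would pass 70% of its speed; a pose out of reach is approached as far as the arm can. A call with a gripper value outside its range is refused whole. "claw" is the gripper's target within -1 to 1 (fully open at 1, half-way at 0, shut at -1), set as the call begins (left out, the last holds). The fingers move at their own pace and stop on an object; the grip force is fixed at half the most. Time passes only in rows, so rows that repeat a pose let the fingers close. It gives the time, the measured TCP pose, the force, the opening and the grip force at its end, in the units of the state.
- manip.state(): the state, without advancing time (a new reading comes with each control period).
- vision.grab_frame(name): name is "side" or "top"; returns (picture, depth): 384x512x3 uint8, blue, green, red; 384x512 float32, m along the optical axis (not along the pixel's ray), 0 where there is no reading.
- vision.camera_info(name): a dict with "K" (3x3 intrinsics, pixels), "eye" and "orientation" of the camera in the world. Camera axes: x right, y down, z forward; pixel columns grow to the right and rows downward; lengths in m; the calibration is good to about 2 mm. A picture is of the moment at which its call begins. camera_info takes no time and is no camera call.
- order.job_done(): hands the job in; it is judged then, once.
The state is a dict: "time": time; "joint_pos": joint angles; "joint_vel": joint speeds; "joint_efforts": joint torques, N m; "tool_pos": TCP position; "tool_rot": TCP orientation; "contact_force": force on the tool from outside, world axes, zero at the start; "ft_torque": the same for the moment, N m; "gripper_width": opening from 0.0 (shut) to 1.0 (fully open); "grasp_force": force on a finger pad.
Only numpy, scipy, OpenCV 4.12 (cv2) and the standard library are available. Lean on these libraries where they do the work, as an engineer would, in place of code of your own. Each camera call takes 0.05 s, during which the arm holds its last target. There are 200 camera calls.

## Working session

There is one attempt and no reset: what is moved stays moved. The work goes in short steps, Python scripts to look and compute and a tool call to move; the robot and the scene stay as the last step left them, time stands still between calls to the robot, and variables do not carry over. Pictures are saved under pics/ and viewed, at most 10 in all, crops included, and the job is handed in when it is done.

Besides the shell and the picture viewer there is one more tool, called after "Call:" as name([rows], argument=value, ...), one row to a line, values as JSON. play_rows: Moves the arm, as the interface text tells. Its arguments: {"type":"object","properties":{"steps":{"type":"array"},"claw":{"type":"number"}},"required":["steps"]}

```bash
mkdir -p pics; ls
python3 - <<'E'
from plant import manip, vision
import cv2,numpy as np
for n in("side","top"):
    im,d=vision.grab_frame(n); cv2.imwrite(f"pics/{n}0.png",im); np.save(f"{n}0.npy",d); np.save(f"{n}0im.npy",im)
    i=vision.camera_info(n); print(n,i)
print(manip.state())
E
```

```text
pics
side {'K': array([[471.58365773,   0.        , 261.99961859],
       [  0.        , 471.58365773, 188.40600786],
       [  0.        ,   0.        ,   1.        ]]), 'eye': array([0.28366284, 0.94827934, 1.15289347]), 'orientation': array([ 0.0492903 , -0.1078404 ,  0.91271659, -0.39101066])}
top {'K': array([[349.37754576,   0.        , 259.73487697],
       [  0.        , 349.37754576, 190.76038031],
       [  0.        ,   0.        ,   1.        ]]), 'eye': array([ 0.43712737, -0.08025148,  1.28153164]), 'orientation': array([-0.03425996,  0.71214838, -0.70016802,  0.0378903 ])}
{'time': 0.1, 'joint_pos': array([-1.22697909e+00,  5.33257623e-02,  1.61418618e+00,  1.34916307e-05,
        1.47601811e+00, -1.18999093e-01]), 'joint_vel': array([ 0.00176696, -0.00213738, -0.00242143, -0.00033992,  0.00042483,
       -0.00029691]), 'joint_efforts': array([ 1.32837981e-04, -3.94904602e+01, -3.71362102e+01, -1.13729486e-04,
        3.92274684e-03,  3.73242881e-05]), 'tool_pos': array([ 0.2788346 , -0.55865009,  0.20494675]), 'tool_rot': array([-9.63336531e-04,  9.73344091e-01,  2.29347643e-01, -1.01988615e-04]), 'contact_force': array([ 0.86704821, -0.09129124,  0.10610905]), 'ft_torque': array([0.03366961, 0.06068977, 0.01894761]), 'grasp_force': 0.0, 'gripper_width': 1.0044108595956234}
```

View pics/side0.png

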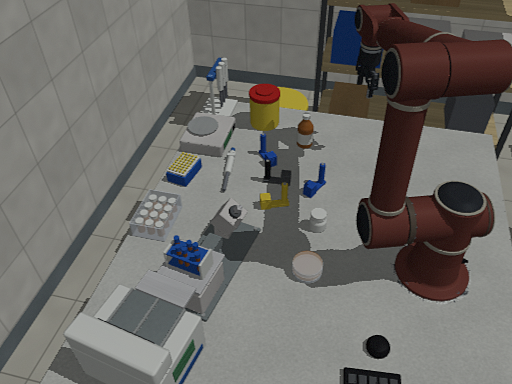

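View pics/top0.png

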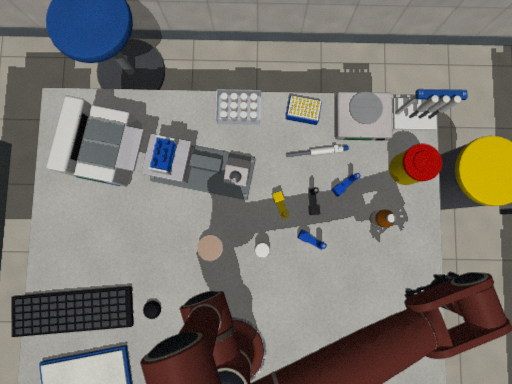

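Side view: the dark-steel crank is at about (277,174), with a blue one at (266,152), a blue one at (316,182) and a yellow one at (276,198). In the top view the dark one is at (314,201), between blue (346,184), blue (312,240) and yellow (281,204). Only the dark one with a black handle fits. The shaft end is at top (236,177), side (235,211). I'll confirm with an enlarged crop.

```bash
cat > h.py <<'E'
import numpy as np,cv2
from scipy.spatial.transform import Rotation as R
from plant import manip,vision
def rot(q): return R.from_quat([q[1],q[2],q[3],q[0]]).as_matrix()
CI={n:vision.camera_info(n) for n in("side","top")}
def cloud(n,d):
    c=CI[n];K=c["K"];v,u=np.mgrid[:384,:512]
    p=np.stack([(u-K[0,2])/K[0,0],(v-K[1,2])/K[1,1],np.ones_like(d)],-1)*d[...,None]
    return p@rot(c["orientation"]).T+c["eye"]
def proj(n,p):
    c=CI[n];q=(np.atleast_2d(p)-c["eye"])@rot(c["orientation"]);q=q@c["K"].T;return q[:,:2]/q[:,2:]
def plane(n,uv,z):
    c=CI[n];uv=np.atleast_2d(uv);r=np.c_[uv,np.ones(len(uv))]@np.linalg.inv(c["K"]).T@rot(c["orientation"]).T
    return c["eye"]+r*((z-c["eye"][2])/r[:,2])[:,None]
def pose(s=None):
    s=s or manip.state();return np.array(s["tool_pos"]),rot(s["tool_rot"])
def go(P,Rt,P0,R0):
    "row (mm,deg) from pose 0 to target"
    return np.round(np.r_[R0.T@(P-P0)*1000,np.degrees(R.from_matrix(R0.T@Rt).as_rotvec())],2)
E
python3 - <<'E'
from h import *
ims={n:np.load(n+"0im.npy") for n in CI}
def crop(n,u,v,w=50,h=37): return cv2.resize(ims[n][v-h:v+h,u-w:u+w],(400,300),interpolation=cv2.INTER_CUBIC)
cv2.imwrite("pics/crop.png",np.vstack([np.hstack([crop("top",314,200),crop("top",230,175)]),np.hstack([crop("side",277,174),crop("side",215,215)])]))
P={n:cloud(n,np.load(n+"0.npy")) for n in CI}
for n,(u0,u1,v0,v1) in dict(top=(300,328,182,222),side=(255,300,155,190)).items():
    im=ims[n].astype(int);p=P[n];m=np.zeros((384,512),bool);m[v0:v1,u0:u1]=1
    m&=(im.max(2)<75)&((im.max(2)-im.min(2))<25)&(p[...,2]>0.006)
    for lo,hi in((.006,.02),(.035,.055),(.06,.087),(.087,.1)):
        q=m&(p[...,2]>lo)&(p[...,2]<hi); 
        if q.sum(): print(n,lo,hi,q.sum(),p[q].mean(0).round(4),p[q].min(0).round(3),p[q].max(0).round(3))
E
```

```text
top 0.006 0.02 92 [ 0.539  -0.2761  0.0118] [ 0.485 -0.292  0.006] [ 0.581 -0.262  0.019]
top 0.035 0.055 100 [ 0.5048 -0.2792  0.0456] [ 0.484 -0.297  0.036] [ 0.571 -0.262  0.052]
top 0.06 0.087 9 [ 0.563  -0.2687  0.0717] [ 0.557 -0.278  0.066] [ 0.574 -0.265  0.086]
top 0.087 0.1 20 [ 0.5649 -0.2729  0.0923] [ 0.558 -0.285  0.087] [ 0.572 -0.265  0.1  ]
side 0.006 0.02 105 [ 0.542  -0.2716  0.0118] [ 0.485 -0.399  0.006] [ 0.624 -0.257  0.02 ]
side 0.035 0.055 102 [ 0.5162 -0.2727  0.0444] [ 0.487 -0.341  0.036] [ 0.58  -0.255  0.054]
side 0.06 0.087 32 [ 0.567  -0.265   0.0741] [ 0.559 -0.271  0.06 ] [ 0.578 -0.255  0.086]
side 0.087 0.1 20 [ 0.5517 -0.25    0.091 ] [ 0.483 -0.278  0.087] [ 0.578 -0.172  0.097]
```

View pics/crop.png

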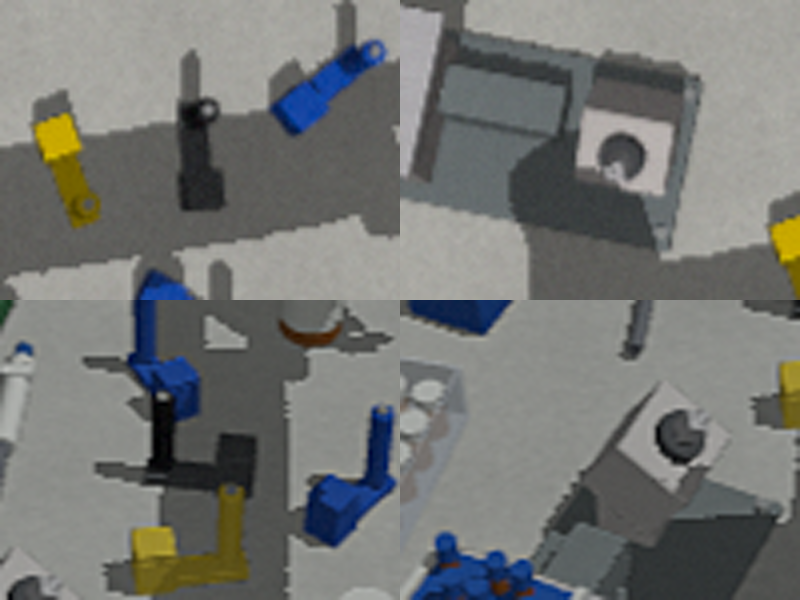

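The crop confirms it: the dark crank has its hub at top px (314,208) and handle at (314,190), with the handle towards +x. The shaft end sits on the white tilted face of the lift, at side px ≈(236,212).

Run:
```python
from h import *
ims={n:np.load(n+"0im.npy") for n in CI}
P={n:cloud(n,np.load(n+"0.npy")) for n in CI}
pts=[]
for n,(u0,u1,v0,v1) in dict(top=(222,250,160,190),side=(215,250,195,235)).items():
    im=ims[n].astype(int);p=P[n];m=np.zeros((384,512),bool);m[v0:v1,u0:u1]=1
    m&=(im.min(2)>165)&(p[...,2]>.06)&(p[...,2]<.16); m=cv2.erode(m.astype(np.uint8),np.ones((2,2)))>0
    q=p[m]; 
    for _ in range(4):
        c=np.median(q,0);c=q.mean(0);N=np.linalg.svd(q-c)[2][2];N*=np.sign(N[2]);r=(q-c)@N;q=q[abs(r)<max(.002,2*r.std())]
    print(n,len(q),c.round(4),N.round(3),"tilt",np.degrees(np.arccos(N[2])),"az",np.degrees(np.arctan2(N[1],N[0])),"sd",r.std()); pts.append(q)
# hub / ledge / platform
for nm,n,(u0,u1,v0,v1) in (("ledge","top",(115,150,120,180)),("plat","top",(140,192,130,185)),("ledge","side",(130,205,265,310)),("plat","side",(160,215,230,285))):
    p=P[n][v0:v1,u0:u1].reshape(-1,3); z=p[:,2]; h,e=np.histogram(z,np.arange(.02,.3,.002)); k=np.argsort(h)[-7:][::-1]
    print(nm,n,[(round(e[i],3),int(h[i]),p[(z>=e[i])&(z<e[i]+.002)].mean(0).round(3).tolist()[:2]) for i in k])
np.set_printoptions(linewidth=250)
# brightness + axis-height around shaft
for n,(u0,u1,v0,v1) in dict(side=(224,250,200,224),top=(228,246,168,186)).items():
    print(n,u0,v0);print(ims[n][v0:v1,u0:u1].mean(2).astype(int)); print(((P[n][v0:v1,u0:u1]-pts[1].mean(0))@N*1000).astype(int))
```

```text
top 108 [ 0.6117 -0.011   0.1082] [-0.562  0.117  0.819] tilt 35.04004126920004 az 168.2579137546178 sd 0.0016888082707971802
side 0 [nan nan nan] [0. 0. 1.] tilt 0.0 az 0.0 sd nan
ledge top [(np.float64(0.166), 303, [0.688, 0.344]), (np.float64(0.164), 281, [0.693, 0.349]), (np.float64(0.162), 162, [0.697, 0.353]), (np.float64(0.168), 137, [0.683, 0.341]), (np.float64(0.16), 110, [0.71, 0.369]), (np.float64(0.122), 61, [0.647, 0.307]), (np.float64(0.124), 59, [0.655, 0.3])]
plat top [(np.float64(0.124), 311, [0.657, 0.223]), (np.float64(0.122), 284, [0.655, 0.224]), (np.float64(0.126), 161, [0.662, 0.222]), (np.float64(0.178), 145, [0.662, 0.231]), (np.float64(0.12), 114, [0.664, 0.225]), (np.float64(0.176), 105, [0.668, 0.23]), (np.float64(0.18), 78, [0.663, 0.23])]
ledge side [(np.float64(0.164), 498, [0.691, 0.354]), (np.float64(0.166), 441, [0.685, 0.348]), (np.float64(0.162), 349, [0.695, 0.372]), (np.float64(0.16), 273, [0.699, 0.384]), (np.float64(0.122), 214, [0.669, 0.277]), (np.float64(0.124), 193, [0.67, 0.277]), (np.float64(0.168), 181, [0.68, 0.347])]
plat side [(np.flo
[... 23927 characters left out ...]
23372036854775808 -9223372036854775808 -9223372036854775808 -9223372036854775808]
 [-9223372036854775808 -9223372036854775808 -9223372036854775808 -9223372036854775808 -9223372036854775808 -9223372036854775808 -9223372036854775808 -9223372036854775808 -9223372036854775808 -9223372036854775808 -9223372036854775808
  -9223372036854775808 -9223372036854775808 -9223372036854775808 -9223372036854775808 -9223372036854775808 -9223372036854775808 -9223372036854775808]]
  return _methods._mean(a, axis=axis, dtype=dtype,
  ret = um.true_divide(
<stdin>:10: RuntimeWarning: Mean of empty slice.
  ret = _var(a, axis=axis, dtype=dtype, out=out, ddof=ddof,
  arrmean = um.true_divide(arrmean, div, out=arrmean,
  ret = ret.dtype.type(ret / rcount)
<stdin>:19: RuntimeWarning: Mean of empty slice.
<stdin>:19: RuntimeWarning: invalid value encountered in cast
```

Call:
play_rows([
  [[30, -14, 0, 0, 0, 2], [60, -28, 0, 0, 0, 4], [90, -42, 0, 0, 0, 6], [120, -56, 0, 0, 0, 8], [150, -70, 0, 0, 0, 10], [180, -84, 0, 0, 0, 12], [210, -98, 0, 0, 0, 14], [240, -112, 0, 0, 0, 16], [270, -126, 0, 0, 0, 18], [300, -140, 0, 0, 0, 19.5], [325, -151, 0, 0, 0, 19.5], [325, -151, 0, 0, 0, 19.5]],
], claw=1)

```text
time: 1.1
tool_pos: [0.5045, -0.2752, 0.2055]
tool_rot: [-0.001, 0.998, 0.064, 0.0]
contact_force: [-0.5, -0.0, 0.1]
gripper_width: 1.001
grasp_force: 0.0
```

```bash
cat > m.py <<'E'
from h import *
ims={n:np.load(n+"0im.npy") for n in CI}
P={n:cloud(n,np.load(n+"0.npy")) for n in CI}
np.set_printoptions(linewidth=220,suppress=True)
# shaft face plane
Q=[]
for n,(u0,u1,v0,v1),t in (("top",(222,250,160,190),165),("side",(210,250,195,235),150)):
    im=ims[n].astype(int);p=P[n];m=np.zeros((384,512),bool);m[v0:v1,u0:u1]=1
    m&=(im.min(2)>t-8)&(p[...,2]>.07)&(p[...,2]<.14); m=cv2.erode(m.astype(np.uint8),np.ones((2,2)))>0
    q=p[m]
    for _ in range(6):
        c=q.mean(0);N=np.linalg.svd(q-c)[2][2];N*=np.sign(N[2]);r=(q-c)@N;q=q[abs(r)<max(.002,2*r.std())]
    print(n,len(q),c.round(4),"tilt",np.degrees(np.arccos(N[2])),"az",np.degrees(np.arctan2(N[1],N[0])));Q.append(q)
E
python3 - <<'E'
from m import *
# crank in top image: dark pixels intensities
print(ims["top"][184:216,304:324].mean(2).astype(int))
print((P["top"][184:216,304:324,2]*1000).astype(int))
# points shaft face box edges: white mask minAreaRect corners
for n,(u0,u1,v0,v1),t in (("top",(222,250,160,190),150),("side",(210,250,195,235),148)):
    m=np.zeros((384,512),np.uint8);m[v0:v1,u0:u1]=(ims[n][v0:v1,u0:u1].min(2)>t)
    print(n,cv2.boxPoints(cv2.minAreaRect(max(cv2.findContours(m,0,1)[0],key=cv2.contourArea))).round(1).tolist())
E
```

```text
top 122 [ 0.613  -0.0112  0.1088] tilt 35.66508468952247 az 168.7147299823993
side 120 [0.6159 0.0034 0.1078] tilt 34.80053520861966 az 170.12778179578416
[[160 164 163 162 163 115  91  88  89  93 150 162 162 163 162 164 164 163 163 161]
 [162 164 163 163 161 114  94  92  89  91 151 163 161 164 160 162 160 163 163 161]
 [162 165 165 161 160 115  93  91  89  92 150 143 157 159 157 159 157 162 163 161]
 [161 163 160 161 125 100  85  90  82  67  81  74  85 110 150 159 158 158 163 162]
 [164 162 160 163 108  65  60  54  46  37  24  60  69  52 102 150 159 159 163 164]
 [168 164 161 161  95  46  37  23  16  26  67 117 127  86  87 148 157 158 161 162]
 [169 163 161 162  89  34  18  10  10  19  72 125 138  87  67 141 156 159 160 159]
 [167 162 161 165  92  35  19  11   8  25  43  75  79  50  64 102 112 112 115 116]
 [160 162 165 166  93  43  17  15  15  19  27  38  31  41  80  92  92  94  94  90]
 [115 117 117 119  68  58  31  19  12  12  14  33  57  76  86  94  91  94  88  91]
 [ 94  95  95  91  68  53  30  20  15  22  21  38  78  88  91  90  91  90  90  90]
 [ 97  96  94  95  68  42  39  3
[... 4583 characters left out ...]
3    1    0]
 [   0   -5    4    4   -2   19   43   44   42   43   45   48   43   43   47   45    0   -2   -2   -1]
 [   5    1    0   -1    0   17   41   47   45   46   44   47   49   45   43   46    2    0    5    1]
 [   3   -1    0    4   -1   13   37   47   40   35   24   14    9   -2    0    1    1    3    0    1]
 [   6   -2   -2    6    5   -2    1    0    0    0    1   -1    1    0    0    0    0   -1    0    0]]
top [[222.6999969482422, 181.60000610351562], [225.5, 164.8000030517578], [247.8000030517578, 168.5], [244.89999389648438, 185.3000030517578]]
side [[219.3000030517578, 214.5], [230.5, 197.6999969482422], [243.89999389648438, 206.60000610351562], [232.6999969482422, 223.5]]
```

```bash
cat >> m.py <<'E'
az,ti=np.radians(169.5),np.radians(34)
A=np.array([np.sin(ti)*np.cos(az),np.sin(ti)*np.sin(az),np.cos(ti)])
E1=np.cross(A,[0,0,1]);E1/=np.linalg.norm(E1);E2=np.cross(A,E1)  # E1,E2,A right-handed
E
python3 - <<'E'
from m import *
p=P["top"][203:215,304:324].reshape(-1,3);uv=np.stack(np.meshgrid(range(304,324),range(203,215)),-1).reshape(-1,2)
k=(p[:,2]>.036)&(p[:,2]<.054);print("hub",plane("top",uv[k].mean(0),.046),k.sum(), uv[k].mean(0))
print("handle",plane("top",[315.6,189.7],.093))
print("bar",plane("top",[[312.6,196.5],[312.9,202.5]],.012))
for n in CI:  # axis offset of dark collar pts rel. white face
    c=np.vstack(Q).mean(0); u,v=((230,240,170,177) if n=="top" else (231,236,206,216))[:2],((170,177) if n=="top" else (206,216))
    d=(P[n][v[0]:v[1],u[0]:u[1]].reshape(-1,3)-c)@A*1000; print(n,np.percentile(d,[10,25,50,75,90]).round(1))
# initial guess of shoulder: collar blob centre cast on z=.115
for n,uv in (("top",[235,176]),("side",[235,211])): print(n,plane(n,uv,.115))
S=(plane("top",[235,176],.115)[0]+plane("side",[235,211],.115)[0])/2
print("S",S,"white face off",((np.vstack(Q).mean(0)-S)@A*1000))
for n in CI: print(n,proj(n,[S,S+.033*A]).round(1).tolist())
np.save("S.npy",S)
g=np.linspace(-.035,.035,400);X,Y=np.meshgrid(g,g);out=[]
for n in CI:
    row=[]
    for h in(0,.023 if n=="x" else .033):
        q=proj(n,(S+h*A+X[...,None]*E1+Y[...,None]*E2).reshape(-1,3)).reshape(400,400,2).astype(np.float32)
        im=cv2.remap(ims[n],q[...,0],q[...,1],cv2.INTER_CUBIC)
        cv2.drawMarker(im,(200,200),(0,0,255),0,20); cv2.circle(im,(200,200),int(20/.175),(0,0,255),1);row.append(cv2.resize(im,(300,300)))
    out.append(np.hstack(row))
cv2.imwrite("pics/rect.png",np.vstack(out))
E
```

```text
top 122 [ 0.613  -0.0112  0.1088] tilt 35.66508468952247 az 168.7147299823993
side 120 [0.6159 0.0034 0.1078] tilt 34.80053520861966 az 170.12778179578416
hub [[ 0.50193109 -0.27986973  0.046     ]] 94 [314.34042553 209.07446809]
handle [[ 0.56587808 -0.2765444   0.093     ]]
bar [[ 0.54950238 -0.278972    0.012     ]
 [ 0.52757964 -0.280093    0.012     ]]
side [ 9.3 10.7 12.7 16.6 24.2]
top [-0.8  4.1 11.2 13.8 15.9]
top [[ 0.60521963 -0.00108317  0.115     ]]
side [[0.60255171 0.00537304 0.115     ]]
S [0.60388567 0.00214494 0.115     ] white face off -11.955026938662483
side [[234.9, 210.2], [240.0, 205.7]]
top [[234.0, 176.4], [232.3, 180.6]]
```

View pics/rect.png

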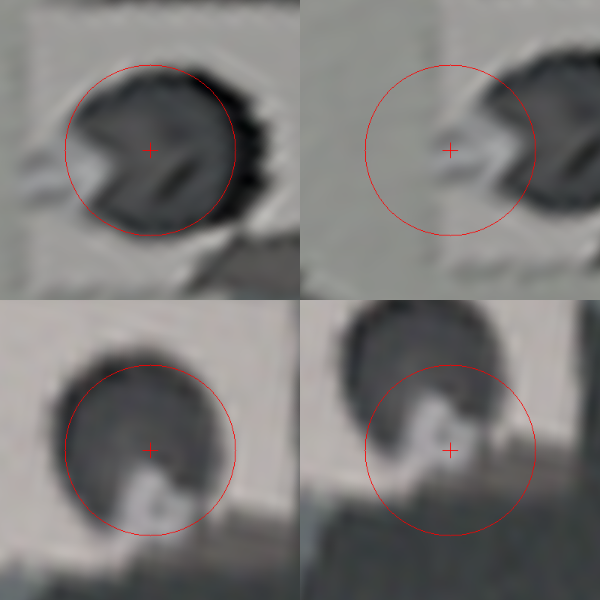

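The rectified view shows the collar fitting the 40 mm circle. The bright square end projects towards the robot, at side px (238,207). I'll check its height along the axis with depth.

Run:
```python
from m import *
S=np.load("S.npy")
for n,(u0,u1,v0,v1) in dict(side=(226,248,202,220),top=(226,243,168,186)).items():
    p=P[n][v0:v1,u0:u1]-S
    print(n,u0,v0);print(np.clip(p@A*1000,-99,99).astype(int))
```

```text
top 122 [ 0.613  -0.0112  0.1088] tilt 35.66508468952247 az 168.7147299823993
side 120 [0.6159 0.0034 0.1078] tilt 34.80053520861966 az 170.12778179578416
side 226 202
[[-23 -12 -14 -14 -13 -13 -10  -8  -9 -11  -9 -99 -99 -99 -99 -99 -99 -99 -99 -99 -99 -99]
 [-11 -17 -18  -8 -14 -12 -10 -12 -12 -11 -15  -8 -99 -99 -99 -99 -99 -99 -99 -99 -99 -99]
 [-13 -15 -10 -13 -12 -13 -13  -9  -7 -19 -10 -12 -19 -99 -99 -99 -99 -99 -99 -99 -99 -99]
 [-11 -14  -9 -12 -12 -14  -3   1   0   1  21  28  27  31  32  31 -99 -99 -99 -99 -99 -99]
 [-11 -11  -9 -12 -10   0   5  -1  -2  13  20  25  26  30  34  31 -99 -99 -99 -99 -99 -99]
 [-13  -7  -9 -12   1   2   0  -3  14  14  20  22  25  27  30  30 -17 -99 -99 -99 -99 -99]
 [-17 -13  -9  -4   2   0   1   1  13  12  17  29  22  30  26  27 -11 -11 -99 -99 -99 -99]
 [-11 -12 -11   0   1  -1  -1  -2   8  12  15  23  22  20  25  23 -18 -18 -12 -99 -99 -99]
 [-12 -16 -10  -2  -2   0  -1   0   9   8  16  20  16  16  20  99 -12 -10 -14 -15 -99 -99]
 [-14 -14  -5  -5  -1   2   1   0   7  10  10  11  14  11  18 -11 -14 -13 -15 -12 -10 -99]
 [ -8 -12  -9  -6   2 
[... 1297 characters left out ...]
-12   4   0  -4   7   7  16  10   1   0   1  -1   2 -11 -10]
 [-11  -8 -13   0   0   9  15  14  21  17   6   2   4   0   0 -11 -13]
 [-12 -11  -7 -10   1  16  23  26  28  23  12   8  -1   0   1  -9 -14]
 [-13 -10  -9 -13   3  26  26  25  27  26  17  11   0   2 -14 -10  -9]
 [-10  -9 -12  -9 -13  28  33  36  29  25  25   0   3   0 -10 -10 -12]
 [ -9  -9 -13 -14  -8  -7  32  36  36  30  24  -1   2 -10 -14 -11 -12]
 [-15 -13 -11 -15  -8  -8  25  30  27   0 -10 -11  -9  -9 -11 -10 -11]
 [-74 -76 -75 -77 -13 -15 -13 -13 -12 -10 -10  -8 -11 -10 -13 -13  -8]
 [-75 -78 -75 -72 -80 -78 -74 -79 -78 -11 -12 -12 -10 -10 -13 -13 -10]
 [-69 -71 -76 -74 -70 -75 -75 -72 -75 -77 -74 -76 -81 -78 -12 -10 -11]]
```

Run:
```python
from m import *
from scipy.optimize import least_squares
S=np.load("S.npy");B=np.c_[E1,E2,A];D={};T=[]
for n,(u0,u1,v0,v1) in dict(side=(230,243,204,214),top=(229,239,174,184)).items():
    q=((P[n][v0:v1,u0:u1]-S).reshape(-1,3)@B)*1000
    q=q[np.hypot(q[:,0],q[:,1])<18]; c0=((P[n][v0-5:v1+6,u0-5:u1+5]-S).reshape(-1,3)@B)*1000; c0=c0[(abs(c0[:,2])<4.5)&(np.hypot(c0[:,0],c0[:,1])<24)]
    print(n,"collar pts range",c0.min(0).round(1),c0.max(0).round(1)); D[n]=q[(q[:,2]>4.5)&(q[:,2]<21)];t=q[q[:,2]>28];print("tip",t.mean(0).round(1),len(t));print(n,len(D[n]),D[n].mean(0).round(1))
q=np.vstack(list(D.values()));idx=np.r_[np.zeros(len(D["side"]),int),np.ones(len(D["top"]),int)]
for s in((0,1),(0,),(1,)):
  for t0 in(0,22,45,67):
    def f(v):
        k=np.isin(idx,s);x=q[k,:2]-v[:2];c,sn=np.cos(v[2]),np.sin(v[2]);x=x@np.array([[c,-sn],[sn,c]])
        return np.r_[abs(x).max(1)-8,.3*v[:2]]
    r=least_squares(f,[0,0,np.radians(t0)],loss="soft_l1");print(s,t0,r.x[:2].round(1),np.degrees(r.x[2])%90,r.cost.round(1))
print(S,E1,E2)
```

```text
top 122 [ 0.613  -0.0112  0.1088] tilt 35.66508468952247 az 168.7147299823993
side 120 [0.6159 0.0034 0.1078] tilt 34.80053520861966 az 170.12778179578416
side collar pts range [-14.3 -18.   -4.2] [19.6 20.1  2.9]
tip [ 1.3 -0.1 31. ] 11
side 31 [ 5.   0.  13.2]
top collar pts range [-20.9 -19.4  -4.3] [17.9 19.8  4.3]
tip [-2.4 -1.  32.2] 10
top 15 [-2.4 -3.6 11.8]
(0, 1) 0 [-0.9  1.2] 43.8862518429426 27.2
(0, 1) 22 [-0.9  1.2] 43.88623617016075 27.2
(0, 1) 45 [-0.9  1.2] 43.77971166520635 27.2
(0, 1) 67 [-0.9  1.2] 43.88365552030663 27.2
(0,) 0 [-0.5  1. ] 42.48769972767678 20.4
(0,) 22 [-0.5  1. ] 42.493151024817315 20.4
(0,) 45 [-0.5  0.9] 42.30751563240265 20.4
(0,) 67 [-0.5  1. ] 42.522019502225696 20.4
(1,) 0 [-2.1  1.6] 30.972915027620473 5.5
(1,) 22 [-1.8  1.5] 40.28400420472554 4.5
(1,) 45 [-1.8  1.5] 40.28399486855796 4.5
(1,) 67 [-1.8  1.5] 40.28400747135047 4.5
[0.60388567 0.00214494 0.115     ] [ 0.18223553  0.98325491 -0.        ] [-0.81515526  0.1510801  -0.5591929 ]
```

The square's sides sit at about 43° (mod 90) from E1, and side and top agree. Crank yaw is 3°, hub at (0.502,-0.280). Next I descend and grip the hub.

Call:
play_rows([
  [[-3, 4, 30, 0, 0, 4.3], [-3, 4, 65, 0, 0, 4.3], [-3, 4, 100, 0, 0, 4.3], [-3, 4, 130, 0, 0, 4.3], [-3, 4, 155, 0, 0, 4.3], [-3, 4, 175, 0, 0, 4.3], [-3, 4, 188, 0, 0, 4.3], [-3, 4, 194, 0, 0, 4.3], [-3, 4, 194, 0, 0, 4.3]],
])

```text
time: 1.85
tool_pos: [0.4988, -0.283, 0.0106]
tool_rot: [-0.001, 1.0, 0.024, -0.001]
contact_force: [-0.4, -0.1, -0.7]
gripper_width: 1.0
grasp_force: 0.0
```

Call:
play_rows([
  [[0, 0, 0, 0, 0, 0], [0, 0, 0, 0, 0, 0], [0, 0, 0, 0, 0, 0], [0, 0, 0, 0, 0, 0], [0, 0, 0, 0, 0, 0], [0, 0, 0, 0, 0, 0], [0, 0, 0, 0, 0, 0], [0, 0, 0, 0, 0, 0], [0, 0, 0, 0, 0, 0], [0, 0, 0, 0, 0, 0]],
], claw=-1)

```text
time: 2.68
tool_pos: [0.5008, -0.2836, 0.0139]
tool_rot: [0.0, 1.0, 0.024, 0.001]
contact_force: [-2.0, 2.5, 4.9]
gripper_width: 0.372
grasp_force: 58.9
```

Call:
play_rows([
  [[0, 0, -20, 0, 0, 0], [0, 0, -50, 0, 0, 0], [0, 0, -85, 0, 0, 0], [0, 0, -120, 0, 0, 0], [0, 0, -155, 0, 0, 0], [0, 0, -185, 0, 0, 0], [0, 0, -205, 0, 0, 0], [0, 0, -210, 0, 0, 0], [0, 0, -210, 0, 0, 0]],
])

```text
time: 3.43
tool_pos: [0.5005, -0.2838, 0.2237]
tool_rot: [0.001, 1.0, 0.024, 0.001]
contact_force: [0.2, -0.2, -4.0]
gripper_width: 0.373
grasp_force: 60.6
```

```bash
cat > t.py <<'E'
from h import *
az,ti=np.radians(169.5),np.radians(34)
A=np.array([np.sin(ti)*np.cos(az),np.sin(ti)*np.sin(az),np.cos(ti)])
E1=np.cross(A,[0,0,1]);E1/=np.linalg.norm(E1);E2=np.cross(A,E1)
S=np.load("S.npy")+(-.0007*E1+.0003*E2)
def tgt(th,h,off=(0,0)):
    t=np.radians(th);x=np.cos(t)*E1+np.sin(t)*E2;return S+h*A+off[0]*E1+off[1]*E2,np.c_[x,np.cross(-A,x),-A]
E
python3 - <<'E'
from t import *
P0,R0=pose();print(P0,manip.state()["joint_pos"].round(2),manip.state()["contact_force"])
for th in(313,43,223):
    P1,R1=tgt(th,.0139+.060,(0,0));P1=P1-R1[:,0]*.001;print(th,P1,go(P1,R1,P0,R0))
for n in CI:
    im,_=vision.grab_frame(n);u,v=proj(n,P0)[0].astype(int);cv2.imwrite(f"pics/g_{n}.png",cv2.resize(im[max(v-45,0):v+45,max(u-60,0):u+60],None,fx=3.3,fy=3.3))
a=[cv2.imread(f"pics/g_{n}.png") for n in CI];h=min(x.shape[0] for x in a);cv2.imwrite("pics/g.png",np.hstack([x[:h] for x in a]))
E
```

```text
[ 0.50048065 -0.28376821  0.22368593] [-0.65 -0.08  1.71 -0.    1.5   0.88] [ 0.23416844 -0.19168671 -3.98725582]
313 [0.56216073 0.00847266 0.17568915] [  75.38 -289.08   47.56  -16.05   30.22  -28.87]
43 [0.56330384 0.0082106  0.17647949] [  76.51 -288.77   46.77  -38.9    11.92 -115.66]
223 [0.56245853 0.00985489 0.17571675] [  75.74 -290.45   47.53   10.38   33.86   58.42]
```

View pics/g.png

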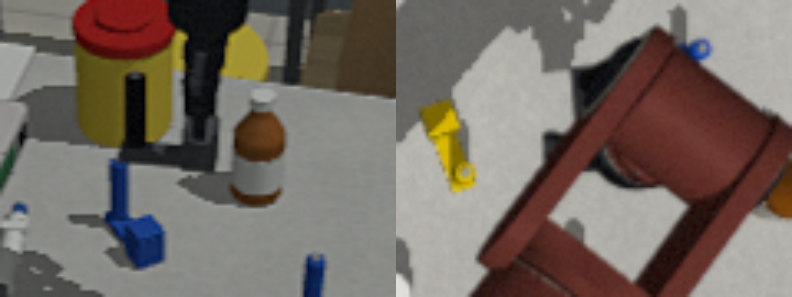

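The crank hangs level in the gripper (side crop: hub at (190,155), handle at (135,110)). Moving to the pre-insertion pose.

Call:
play_rows([
  [[3, -12, 0, -1, 2, -2], [10, -37, 0, -3, 5, -5], [17, -65, 0, -4.5, 8, -8], [24, -92, 0, -6, 11, -11], [31, -120, 0, -7.5, 14, -13.5], [38, -147, 0, -9, 17, -16], [46, -175, 0, -10.5, 20, -19], [53, -203, 5, -12, 23, -22], [61, -231, 12, -13.5, 26, -25], [68, -257, 22, -15, 28.5, -27.3], [73, -278, 34, -16, 30.2, -28.9], [75.4, -289, 42, -16, 30.2, -28.9]],
])

```text
time: 4.53
tool_pos: [0.5573, 0.0116, 0.1725]
tool_rot: [0.128, 0.92, 0.27, 0.256]
contact_force: [-0.5, -0.9, -5.3]
gripper_width: 0.373
grasp_force: 60.8
```

Call:
play_rows([
  [[0, 0, 0, 0, 0, 0], [0, 0, 0, 0, 0, 0], [0, 0, 0, 0, 0, 0]],
])

```text
time: 4.78
tool_pos: [0.5609, 0.0085, 0.1786]
tool_rot: [0.13, 0.919, 0.268, 0.259]
contact_force: [0.3, -0.3, -3.1]
gripper_width: 0.376
grasp_force: 60.9
```

Run:
```python
from t import *
P0,R0=pose();s=manip.state();print(P0,s["joint_pos"].round(2),s["contact_force"],s["gripper_width"])
d=(P0-S);print("E1,E2,A",np.round([d@E1*1e3,d@E2*1e3,d@A*1e3],1))
P1,R1=tgt(313,.0139+.04);P1=P1-R1[:,0]*.001;print(go(P1,R1,P0,R0))
a=[]
for n in CI:
    im,dd=vision.grab_frame(n);np.save(n+"1im.npy",im);np.save(n+"1.npy",dd);u,v=proj(n,S)[0].astype(int);a.append(cv2.resize(im[v-45:v+45,u-60:u+60],(400,300),interpolation=cv2.INTER_CUBIC))
cv2.imwrite("pics/pre.png",np.hstack(a))
```

```text
[0.56088964 0.00851104 0.17858803] [-0.09 -0.49  2.2  -0.07  0.84  0.94] [ 0.30595186 -0.30724822 -3.09550396] 0.3763513257085352
E1,E2,A [-0.9  0.2 77. ]
[-0.21 -0.42 23.11 -0.29  0.21 -0.04]
```

View pics/pre.png

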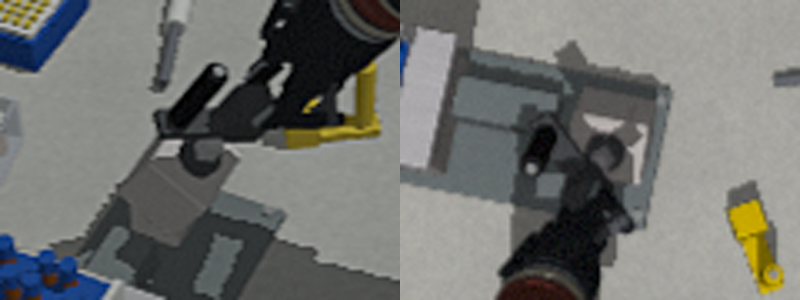

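The side crop shows the handle tip at (220,70) and the crank bar just above the collar. In the top crop the handle tip is at (531,168). I'll compare these with the predicted positions.

Run:
```python
from t import *
P0,R0=pose();x=R0[:,0];U=P0-.0139*A*1  # underside on tool axis
U=P0+R0[:,2]*.0139
H=U+x*.066-R0[:,2]*.093
print({n:(proj(n,H).round(1).tolist(),proj(n,S).astype(int).tolist()) for n in CI})
# handle points from depth: black pts in the handle neighbourhood
for n in CI:
    im=np.load(n+"1im.npy").astype(int);p=cloud(n,np.load(n+"1.npy"));q=(p-U)@R0*1000
    m=(im.max(2)<60)&(-q[...,2]>30)&(-q[...,2]<92)&(np.hypot(q[...,0]-66,q[...,1])<20)
    view=R0.T@(CI[n]["eye"]-U);view=view[:2]/np.linalg.norm(view[:2])
    print(n,m.sum(),q[m].mean(0).round(1),"expected surface mean ~",np.round(np.r_[66,0]+11*.85*view,1))
    for lo in(30,50,70):k=m&(-q[...,2]>lo)&(-q[...,2]<lo+20);print(lo,k.sum(),q[k].mean(0).round(1))
```

```text
{'side': ([[240.5, 185.4]], [[235, 210]]), 'top': ([[212.6, 181.2]], [[234, 176]])}
side 117 [ 72.5  -8.5 -64.7] expected surface mean ~ [73.6 -5.5]
30 32 [ 72.7 -11.1 -40.1]
50 35 [ 73.3  -9.7 -60.5]
70 43 [ 71.5  -6.2 -82.2]
top 81 [ 70.5   5.2 -69. ] expected surface mean ~ [71.4  7.6]
30 17 [ 71.3   4.7 -40.4]
50 20 [ 70.8   6.3 -59.2]
70 30 [ 71.1   5.8 -81.4]
```

Predictions match within about 1 px. Inserting.

Call:
play_rows([
  [[0, -0.4, 10, 0, 0, 0], [0, -0.4, 20, 0, 0, 0], [0, -0.4, 28, 0, 0, 0], [0, -0.4, 32, 0, 0, 0], [0, -0.4, 36, 0, 0, 0], [0, -0.4, 39, 0, 0, 0], [0, -0.4, 42, 0, 0, 0], [0, -0.4, 42, 0, 0, 0], [0, -0.4, 42, 0, 0, 0]],
])

```text
time: 5.63
tool_pos: [0.5845, 0.0045, 0.1466]
tool_rot: [0.131, 0.919, 0.268, 0.26]
contact_force: [-9.7, -1.3, 3.9]
gripper_width: 0.374
grasp_force: 62.1
```

```bash
cat > st.py <<'E'
from t import *
P0,R0=pose();s=manip.state();d=(P0-S)
print(s["time"],"E1,E2,A",np.round([d@E1*1e3,d@E2*1e3,d@A*1e3],1),"F tool",(R0.T@s["contact_force"]).round(1),"T",(R0.T@s["ft_torque"]).round(2),s["gripper_width"])
E
python3 st.py
```

```text
5.6333 E1,E2,A [-0.5 -1.8 37.1] F tool [-6.1 -1.6 -8.4] T [ 0.31 -1.54  0.  ] 0.3738572194863857
```

Call:
play_rows([
  [[-1, -1, 3, 0, 0, 0], [-1.2, -1, 7, 0, 0, 0], [-1.2, -1, 10, 0, 0, 0], [-1.2, -1, 13, 0, 0, 0], [-1.2, -1, 13, 0, 0, 0]],
])

```text
time: 6.05
tool_pos: [0.5911, 0.0027, 0.1343]
tool_rot: [0.131, 0.918, 0.268, 0.261]
contact_force: [2.0, -5.6, -2.7]
gripper_width: 0.374
grasp_force: 60.6
```

```bash
python3 st.py
```

```text
6.05 E1,E2,A [-1.1 -0.6 23.1] F tool [-2.8  4.4  3.9] T [-0.64 -1.01 -0.01] 0.3742369278322859
```

Call:
play_rows([
  [[0, 0, 3, 0, 0, 0], [0, 0, 6, 0, 0, 0], [0, 0, 8, 0, 0, 0], [0, 0, 10, 0, 0, 0], [0, 0, 11, 0, 0, 0], [0, 0, 11, 0, 0, 0]],
])

```text
time: 6.55
tool_pos: [0.5955, 0.0018, 0.1275]
tool_rot: [0.131, 0.919, 0.268, 0.258]
contact_force: [-38.0, -2.6, 26.5]
gripper_width: 0.375
grasp_force: 66.2
```

```bash
python3 st.py
```

```text
6.55 E1,E2,A [-1.2 -0.5 15. ] F tool [-18.2  -4.  -42.5] T [ 0.62 -3.47  0.05] 0.3753520609259985
```

Strong reaction at h≈15 mm, so it's seated. I'll ease off, open and retreat.

Call:
play_rows([
  [[-0.5, 0, -2, 0, 0, 0], [-0.5, 0, -2, 0, 0, 0]],
])

```text
time: 6.72
tool_pos: [0.5951, 0.0017, 0.1278]
tool_rot: [0.131, 0.918, 0.268, 0.26]
contact_force: [-14.7, -3.3, 9.2]
gripper_width: 0.38
grasp_force: 62.8
```

Call:
play_rows([
  [[0, 0, 0, 0, 0, 0], [0, 0, 0, 0, 0, 0], [0, 0, 0, 0, 0, 0], [0, 0, 0, 0, 0, 0], [0, 0, 0, 0, 0, 0], [0, 0, 0, 0, 0, 0], [0, 0, -15, 0, 0, 0], [0, 0, -40, 0, 0, 0], [0, 0, -70, 0, 0, 0], [0, 0, -100, 0, 0, 0], [0, 0, -120, 0, 0, 0], [0, 0, -120, 0, 0, 0]],
], claw=1)

```text
time: 7.72
tool_pos: [0.5304, 0.0149, 0.2318]
tool_rot: [0.132, 0.917, 0.267, 0.265]
contact_force: [0.2, -0.9, 0.4]
gripper_width: 1.0
grasp_force: 0.0
```

```bash
python3 st.py
python3 - <<'E'
from t import *
a=[]
for n in CI:
    im,dd=vision.grab_frame(n);np.save(n+"2im.npy",im);np.save(n+"2.npy",dd);u,v=proj(n,S)[0].astype(int);a.append(cv2.resize(im[v-45:v+45,u-60:u+60],(400,300),interpolation=cv2.INTER_CUBIC))
    p=cloud(n,dd);q=(p-S)@np.c_[E1,E2,A]*1000
    m=(im.max(2)<70)&(q[...,2]>55)&(q[...,2]<100)&(abs(np.hypot(q[...,0],q[...,1])-65)<22)
    k=m&(q[...,2]<90);t=q[k].mean(0);print(n,m.sum(),t.round(1),"th",np.degrees(np.arctan2(t[1],t[0]))%360,"top h",np.percentile(q[m][:,2],[90,97]))
    m=(im.max(2)<90)&(np.hypot(q[...,0],q[...,1])<13)&(q[...,2]>30)&(q[...,2]<60);print("hub top h",m.sum(),np.median(q[m][:,2]))
cv2.imwrite("pics/fit.png",np.hstack(a))
E
```

```text
7.7167 E1,E2,A [-1.000e-01 -3.800e+00  1.386e+02] F tool [-0.2  1.  -0.1] T [ 0.15 -0.18  0.05] 1.0002382647896682
side 81 [ 58.  -41.8  72.9] th 324.189597240828 top h [93.36390123 95.07847057]
hub top h 46 44.90921467506416
top 62 [ 45.4 -49.4  73.9] th 312.5890071633914 top h [95.10441544 96.26042584]
hub top h 41 46.95118201428903
```

View pics/fit.png

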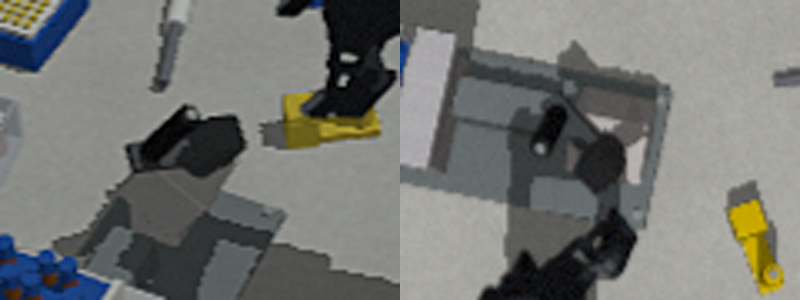

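The crank is home: hub top measures 45–47 mm above the shoulder (46 expected), and the bar sits flush against the collar. Handle is at about 319°. Next I compute the grasp move and the platform/ledge gap.

```bash
cat > lev.py <<'E'
from h import *
def lev(fr):
    for n in CI:
        im,d=fr[n];p=cloud(n,d);hs=cv2.cvtColor(im,cv2.COLOR_BGR2HSV)
        gray=(hs[...,1]<45)&(d>0);x,y,z=p[...,0],p[...,1],p[...,2]
        L=gray&(x>.62)&(x<.74)&(z>.14)&(z<.19)&(y>.312)&(y<.36);e=[]
        for k in np.arange(.28,.40,.01):
            s=gray&(x>.60)&(x<.76)&(y>=k)&(y<k+.01)&(z>.1)&(z<.2);e.append((round(k,2),int(s.sum()),round(float(np.median(z[s]))*1e3,1) if s.any() else 0))
        Pm=gray&(x>.59)&(x<.73)&(y>.15)&(y<.295)&(z>.10)&(z<.19);h,b=np.histogram(z[Pm],np.arange(.1,.19,.004));i=h.argmax();s=Pm&(abs(z-b[i]-.002)<.007)
        print(n,"ledge",L.sum(),np.median(z[L])*1e3,"plat",s.sum(),z[s].mean()*1e3,np.median(z[s])*1e3);print(e)
E
python3 - <<'E'
from lev import *
lev({n:(np.load(n+"0im.npy"),np.load(n+"0.npy")) for n in CI});lev({n:(np.load(n+"2im.npy"),np.load(n+"2.npy")) for n in CI})
from t import *
P0,R0=pose();t=np.radians(319);c=.065*np.array([np.cos(t),np.sin(t)])
for h in(.138,.052):
    P1,R1=tgt(315,h,c);print(go(P1,R1,P0,R0))
E
```

```text
side ledge 698 166.24857828726937 plat 747 123.66536401825604 123.79341913750208
[(np.float64(0.28), 133, 124.0), (np.float64(0.29), 65, 123.8), (np.float64(0.3), 48, 125.9), (np.float64(0.31), 115, 165.2), (np.float64(0.32), 158, 166.2), (np.float64(0.33), 190, 166.3), (np.float64(0.34), 200, 166.1), (np.float64(0.35), 205, 166.2), (np.float64(0.36), 213, 165.6), (np.float64(0.37), 219, 164.3), (np.float64(0.38), 226, 162.4), (np.float64(0.39), 231, 161.8)]
top ledge 531 166.39149976929147 plat 791 124.42516563107962 124.33123114463807
[(np.float64(0.28), 103, 124.2), (np.float64(0.29), 92, 124.1), (np.float64(0.3), 89, 154.2), (np.float64(0.31), 102, 165.0), (np.float64(0.32), 135, 166.2), (np.float64(0.33), 137, 166.4), (np.float64(0.34), 130, 166.5), (np.float64(0.35), 132, 166.5), (np.float64(0.36), 119, 166.1), (np.float64(0.37), 123, 164.3), (np.float64(0.38), 181, 160.8), (np.float64(0.39), 157, 162.0)]
side ledge 693 166.26291534724936 plat 753 123.72870402725133 123.84965302528639
[(np.float64(0.28), 137, 123.6), (np.float64(0.29), 68, 124.3), (np.float64(0.3), 42, 126.0), 
[... 184 characters left out ...]
166.2), (np.float64(0.37), 226, 164.2), (np.float64(0.38), 220, 162.1), (np.float64(0.39), 233, 162.0)]
top ledge 535 166.59015709836234 plat 798 124.32793791257497 124.22568009779845
[(np.float64(0.28), 109, 124.2), (np.float64(0.29), 88, 123.8), (np.float64(0.3), 87, 127.5), (np.float64(0.31), 98, 165.9), (np.float64(0.32), 134, 166.6), (np.float64(0.33), 137, 166.6), (np.float64(0.34), 128, 166.5), (np.float64(0.35), 142, 166.7), (np.float64(0.36), 124, 165.8), (np.float64(0.37), 114, 164.0), (np.float64(0.38), 185, 160.8), (np.float64(0.39), 153, 162.4)]
[ 6.497e+01 -7.190e+00 -3.440e+00 -1.400e-01 -4.000e-02 -2.040e+00]
[ 6.492e+01 -6.980e+00  8.256e+01 -1.400e-01 -4.000e-02 -2.040e+00]
```

Gap is 42.3 mm, so about 609° clockwise. Moving onto the handle.

Call:
play_rows([
  [[20, -2, -3, 0, 0, -1], [50, -5, -3, 0, 0, -2], [65, -7, -3, 0, 0, -2], [65, -7, 5, 0, 0, -2], [65, -7, 25, 0, 0, -2], [65, -7, 50, 0, 0, -2], [65, -7, 72, 0, 0, -2], [65, -7, 81, 0, 0, -2], [65, -7, 83, 0, 0, -2], [65, -7, 83, 0, 0, -2]],
], claw=1)

```text
time: 8.65
tool_pos: [0.6175, 0.048, 0.1779]
tool_rot: [0.134, 0.914, 0.284, 0.256]
contact_force: [0.3, 0.5, 0.3]
gripper_width: 1.001
grasp_force: 0.0
```

```bash
python3 st.py
```

```text
8.65 E1,E2,A [ 48.3 -39.7  49.3] F tool [ 0.6 -0.1 -0.2] T [ 0.21 -0.25  0.03] 1.0008606047741218
```

Call:
play_rows([
  [[0, 0, 0, 0, 0, 0], [0, 0, 0, 0, 0, 0], [0, 0, 0, 0, 0, 0], [0, 0, 0, 0, 0, 0], [0, 0, 0, 0, 0, 0], [0, 0, 0, 0, 0, 0], [0, 0, 0, 0, 0, 0], [0, 0, 0, 0, 0, 0], [0, 0, 0, 0, 0, 0], [0, 0, 0, 0, 0, 0], [0, 0, 0, 0, 0, 0]],
], claw=-1)

```text
time: 9.57
tool_pos: [0.619, 0.0488, 0.1813]
tool_rot: [0.134, 0.914, 0.284, 0.259]
contact_force: [-2.8, 2.3, 4.9]
gripper_width: 0.229
grasp_force: 58.7
```

```bash
python3 st.py
python3 - <<'E'
from t import *
P0,R0=pose();d=P0-S;a,b=d@E1,d@E2;th=np.arctan2(b,a);r=np.hypot(a,b);print(np.degrees(th)%360,r, np.degrees(np.arccos(-R0[:,2]@A)))
np.set_printoptions(suppress=True)
for k in range(1,13):
    t=np.radians(315-15*k)if 0 else th-np.radians(15*k);print(k,(R0.T@(.065*(np.cos(t)*E1+np.sin(t)*E2)-a*E1-b*E2)*1000).round(1).tolist())
E
```

```text
9.5667 E1,E2,A [ 49.3 -42.6  51.4] F tool [ 1.3 -1.2 -5.9] T [0.45 0.16 0.05] 0.22908246649564845
319.1654301460318 0.06520733143913193 0.18447750603769814
1 [-1.2, 17.0, -0.1]
2 [-6.5, 33.1, -0.1]
3 [-15.8, 47.3, -0.2]
4 [-28.5, 58.5, -0.2]
5 [-43.6, 66.2, -0.2]
6 [-60.3, 69.6, -0.3]
7 [-77.2, 68.6, -0.3]
8 [-93.3, 63.3, -0.3]
9 [-107.5, 54.0, -0.2]
10 [-118.8, 41.3, -0.2]
11 [-126.4, 26.2, -0.2]
12 [-129.9, 9.6, -0.1]
```

Call:
play_rows([
  [[-0.3, 8.5, 0, 0, 0, 0], [-1.2, 17, 0, 0, 0, 0], [-3.3, 25.2, 0, 0, 0, 0], [-6.5, 33.1, 0, 0, 0, 0], [-10.7, 40.5, 0, 0, 0, 0], [-15.8, 47.3, 0, 0, 0, 0], [-21.8, 53.3, 0, 0, 0, 0], [-28.5, 58.5, 0, 0, 0, 0], [-35.8, 62.8, 0, 0, 0, 0], [-43.6, 66.2, 0, 0, 0, 0], [-51.8, 68.5, 0, 0, 0, 0], [-60.3, 69.6, 0, 0, 0, 0]],
])

```text
time: 10.57
tool_pos: [0.6075, -0.0432, 0.1847]
tool_rot: [0.134, 0.914, 0.283, 0.259]
contact_force: [-0.7, 3.4, 3.2]
gripper_width: 0.23
grasp_force: 58.8
```

```bash
cat > nx.py <<'E'
from t import *
import sys
from st import *
a,b=d@E1,d@E2;th=np.arctan2(b,a);print("th",np.degrees(th)%360,"r",np.hypot(a,b))
c=np.radians(float(sys.argv[1]))  # commanded angle
for k in range(1,13):
    t=c-np.radians(float(sys.argv[2])*k);print((R0.T@(.0652*((np.cos(t)-np.cos(c))*E1+(np.sin(t)-np.sin(c))*E2))*1000).round(1).tolist(),end=" ")
E
python3 nx.py 229.2 15
```

```text
10.5667 E1,E2,A [-43.2 -49.   51.2] F tool [ 2.8 -1.8 -3.4] T [0.67 0.45 0.04] 0.22979354317441106
th 228.59636852161452 r 0.06535964890380315
[-17.0, -1.0, -0.0] [-33.2, -6.3, 0.0] [-47.4, -15.6, 0.0] [-58.7, -28.3, 0.1] [-66.4, -43.5, 0.1] [-69.9, -60.1, 0.2] [-68.9, -77.1, 0.2] [-63.6, -93.3, 0.3] [-54.3, -107.5, 0.3] [-41.6, -118.9, 0.4] [-26.4, -126.6, 0.4] [-9.7, -130.0, 0.4]
```

Winding runs smoothly with low forces. Next half turn.

Call:
play_rows([
  [[-17, -1, 0, 0, 0, 0], [-33.2, -6.3, 0, 0, 0, 0], [-47.4, -15.6, 0, 0, 0, 0], [-58.7, -28.3, 0, 0, 0, 0], [-66.4, -43.5, 0, 0, 0, 0], [-69.9, -60.1, 0, 0, 0, 0], [-68.9, -77.1, 0, 0, 0, 0], [-63.6, -93.3, 0, 0, 0, 0], [-54.3, -107.5, 0, 0, 0, 0], [-41.6, -118.9, 0, 0, 0, 0], [-26.4, -126.6, 0, 0, 0, 0], [-9.7, -130, 0, 0, 0, 0]],
])

```text
time: 11.57
tool_pos: [0.5407, 0.0553, 0.1278]
tool_rot: [0.136, 0.914, 0.284, 0.256]
contact_force: [-6.8, -4.5, 5.8]
gripper_width: 0.231
grasp_force: 60.6
```

```bash
python3 nx.py 49.2 15
```

```text
11.5667 E1,E2,A [41.4 52.1 50.7] F tool [-5.2  2.9 -8.1] T [-0.76 -0.98  0.01] 0.23117180283242186
th 51.4977901987884 r 0.06652051989016641
[17.0, 1.0, -0.1] [33.1, 6.4, -0.2] [47.4, 15.7, -0.3] [58.7, 28.5, -0.4] [66.3, 43.7, -0.5] [69.7, 60.3, -0.6] [68.7, 77.3, -0.6] [63.4, 93.5, -0.6] [54.0, 107.7, -0.6] [41.3, 119.0, -0.6] [26.0, 126.6, -0.5] [9.4, 130.1, -0.5]
```

Call:
play_rows([
  [[17, 1, 0, 0, 0, 0], [33.1, 6.4, 0, 0, 0, 0], [47.4, 15.7, 0, 0, 0, 0], [58.7, 28.5, 0, 0, 0, 0], [66.3, 43.7, 0, 0, 0, 0], [69.7, 60.3, 0, 0, 0, 0], [68.7, 77.3, 0, 0, 0, 0], [63.4, 93.5, 0, 0, 0, 0], [54, 107.7, 0, 0, 0, 0], [41.3, 119, 0, 0, 0, 0], [26, 126.6, 0, 0, 0, 0], [9.4, 130.1, 0, 0, 0, 0]],
])

```text
time: 12.57
tool_pos: [0.6073, -0.0436, 0.1845]
tool_rot: [0.134, 0.914, 0.283, 0.258]
contact_force: [-1.2, 5.3, 3.3]
gripper_width: 0.231
grasp_force: 60.2
```

```bash
python3 nx.py 229.2 15
python3 - <<'E'
from lev import *
lev({n:vision.grab_frame(n) for n in CI})
E
```

```text
12.5667 E1,E2,A [-43.7 -48.8  51.1] F tool [ 3.6 -3.5 -3.9] T [1.29 0.49 0.02] 0.23145713295398349
th 228.1850765447732 r 0.0655194615005344
[-17.0, -0.9, -0.0] [-33.2, -6.3, 0.0] [-47.4, -15.6, 0.1] [-58.8, -28.3, 0.1] [-66.4, -43.5, 0.2] [-69.9, -60.1, 0.2] [-69.0, -77.1, 0.3] [-63.6, -93.3, 0.4] [-54.3, -107.5, 0.4] [-41.6, -118.9, 0.5] [-26.4, -126.5, 0.5] [-9.8, -130.0, 0.5] side ledge 701 166.2257530648049 plat 835 153.59693767898943 153.58431806553963
[(np.float64(0.28), 169, 153.4), (np.float64(0.29), 190, 153.1), (np.float64(0.3), 131, 153.5), (np.float64(0.31), 125, 165.4), (np.float64(0.32), 160, 166.3), (np.float64(0.33), 192, 166.1), (np.float64(0.34), 197, 166.2), (np.float64(0.35), 197, 166.2), (np.float64(0.36), 221, 166.4), (np.float64(0.37), 220, 163.7), (np.float64(0.38), 211, 162.4), (np.float64(0.39), 231, 161.9)]
top ledge 528 166.5748536985616 plat 846 154.059984840655 153.98868967345769
[(np.float64(0.28), 110, 153.7), (np.float64(0.29), 97, 154.1), (np.float64(0.3), 91, 157.2), (np.float64(0.31), 101, 166.1), (np.float64(0.32), 135, 166.3), (np.float64(0.33), 133, 166.8), (np.float64(0.34), 132, 166.6), (np.float64(0.35), 131, 166.6), (np.float64(0.36), 131, 165.8), (np.float64(0.37), 115, 164.0), (np.float64(0.38), 185, 160.7), (np.float64(0.39), 155, 162.3)]
```

12.6 mm left, so about 181°.

Call:
play_rows([
  [[-17, -0.9, 0, 0, 0, 0], [-33.2, -6.3, 0, 0, 0, 0], [-47.4, -15.6, 0, 0, 0, 0], [-58.8, -28.3, 0, 0, 0, 0], [-66.4, -43.5, 0, 0, 0, 0], [-69.9, -60.1, 0, 0, 0, 0], [-69, -77.1, 0, 0, 0, 0], [-63.6, -93.3, 0, 0, 0, 0], [-54.3, -107.5, 0, 0, 0, 0], [-41.6, -118.9, 0, 0, 0, 0], [-26.4, -126.5, 0, 0, 0, 0], [-9.8, -130, 0, 0, 0, 0]],
])

```text
time: 13.67
tool_pos: [0.5405, 0.055, 0.1276]
tool_rot: [0.136, 0.914, 0.284, 0.256]
contact_force: [-6.6, -4.1, 6.2]
gripper_width: 0.232
grasp_force: 61.0
```

Call:
play_rows([
  [[2, 0.1, 0, 0, 0, 0], [2, 0.1, 0, 0, 0, 0], [2, 0.1, 0, 0, 0, 0]],
])

```text
time: 13.92
tool_pos: [0.5424, 0.0565, 0.1289]
tool_rot: [0.134, 0.914, 0.284, 0.257]
contact_force: [-7.1, 2.6, 5.6]
gripper_width: 0.23
grasp_force: 61.0
```

```bash
python3 st.py
python3 - <<'E'
from lev import *
lev({n:vision.grab_frame(n) for n in CI})
E
```

```text
13.9167 E1,E2,A [42.9 50.2 50.9] F tool [-1.3 -3.1 -8.8] T [ 0.36 -0.31  0.  ] 0.22958075828691965
side ledge 704 166.1700039745679 plat 828 165.92596129018295 165.8869390576726
[(np.float64(0.28), 175, 166.0), (np.float64(0.29), 190, 165.9), (np.float64(0.3), 131, 165.2), (np.float64(0.31), 127, 165.7), (np.float64(0.32), 157, 165.8), (np.float64(0.33), 197, 166.3), (np.float64(0.34), 201, 166.2), (np.float64(0.35), 193, 166.3), (np.float64(0.36), 217, 165.7), (np.float64(0.37), 216, 164.1), (np.float64(0.38), 222, 162.8), (np.float64(0.39), 225, 161.8)]
top ledge 534 166.4008200199778 plat 863 166.57399285391307 166.67518962523764
[(np.float64(0.28), 109, 166.6), (np.float64(0.29), 98, 166.2), (np.float64(0.3), 93, 166.1), (np.float64(0.31), 105, 166.2), (np.float64(0.32), 134, 166.1), (np.float64(0.33), 134, 166.4), (np.float64(0.34), 132, 166.5), (np.float64(0.35), 129, 166.5), (np.float64(0.36), 126, 166.4), (np.float64(0.37), 121, 164.7), (np.float64(0.38), 180, 160.6), (np.float64(0.39), 150, 161.4)]
```

Level to within 0.3 mm. Opening just enough to clear the handle, then withdrawing along the axis.

Call:
play_rows([
  [[0, 0, 0, 0, 0, 0], [0, 0, 0, 0, 0, 0], [0, 0, 0, 0, 0, 0], [0, 0, 0, 0, 0, 0], [0, 0, -8, 0, 0, 0], [0, 0, -25, 0, 0, 0], [0, 0, -50, 0, 0, 0], [0, 0, -80, 0, 0, 0], [0, 0, -110, 0, 0, 0], [0, 0, -135, 0, 0, 0], [0, 0, -150, 0, 0, 0], [0, 0, -150, 0, 0, 0]],
], claw=-0.2)

```text
time: 15.02
tool_pos: [0.4616, 0.0721, 0.2601]
tool_rot: [0.135, 0.913, 0.283, 0.262]
contact_force: [0.8, -0.1, 0.2]
gripper_width: 0.395
grasp_force: 0.0
```

```bash
python3 st.py
python3 - <<'E'
from lev import *
from t import *
fr={n:vision.grab_frame(n) for n in CI};lev(fr);a=[]
for n in CI:
    im,dd=fr[n];u,v=proj(n,S)[0].astype(int);a.append(cv2.resize(im[v-75:v+75,u-100:u+100],(400,300),interpolation=cv2.INTER_CUBIC))
    q=(cloud(n,dd)-S)@np.c_[E1,E2,A]*1000
    m=(im.max(2)<90)&(np.hypot(q[...,0],q[...,1])<13)&(q[...,2]>30)&(q[...,2]<60);print("hub top h",m.sum(),np.median(q[m][:,2]))
cv2.imwrite("pics/end.png",np.vstack([np.hstack(a),np.hstack([cv2.resize(fr[n][0],(400,300)) for n in CI])]))
E
```

```text
15.0167 E1,E2,A [ 43.5  45.1 205.7] F tool [0.6 0.5 0.2] T [ 0.21 -0.16  0.  ] 0.39513061531201377
side ledge 707 166.14353634515246 plat 831 165.96225796394427 165.8256267637537
[(np.float64(0.28), 181, 166.0), (np.float64(0.29), 174, 165.5), (np.float64(0.3), 141, 165.3), (np.float64(0.31), 125, 165.8), (np.float64(0.32), 166, 166.2), (np.float64(0.33), 186, 165.9), (np.float64(0.34), 199, 166.4), (np.float64(0.35), 202, 165.8), (np.float64(0.36), 211, 166.0), (np.float64(0.37), 221, 164.7), (np.float64(0.38), 220, 162.4), (np.float64(0.39), 231, 161.9)]
top ledge 525 166.4757275792006 plat 866 166.48778677756803 166.49439807371968
[(np.float64(0.28), 109, 166.4), (np.float64(0.29), 102, 166.6), (np.float64(0.3), 86, 165.8), (np.float64(0.31), 105, 166.1), (np.float64(0.32), 133, 165.9), (np.float64(0.33), 134, 166.4), (np.float64(0.34), 136, 166.5), (np.float64(0.35), 130, 166.6), (np.float64(0.36), 123, 166.1), (np.float64(0.37), 121, 164.3), (np.float64(0.38), 179, 161.2), (np.float64(0.39), 148, 161.6)]
hub top h 47 45.7310037333524
hub top h 43 47.1784760849364
```

View pics/end.png

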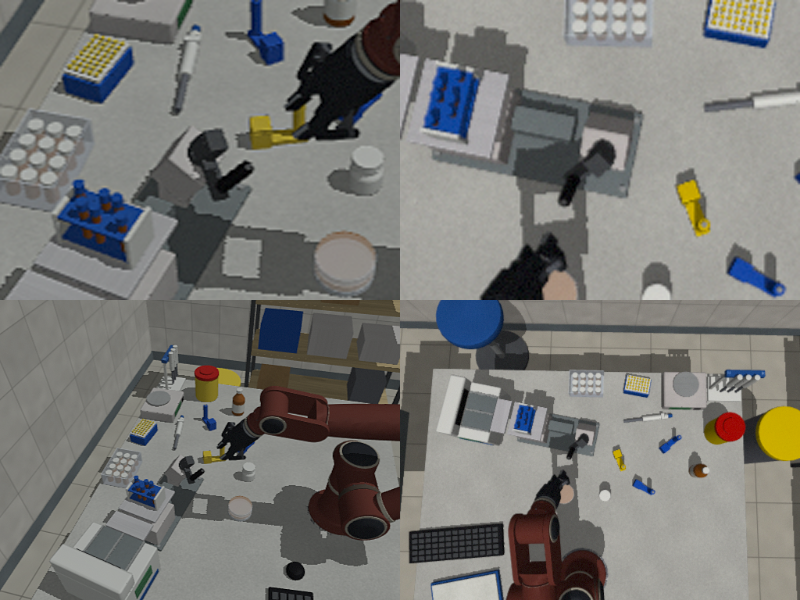

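The crank is home on the shaft (hub top about 46 mm above the shoulder), the platform is level with the ledge, the bystanders are undisturbed and the gripper is clear.

```bash
python3 -c "
from plant import order;print(order.job_done())"
```

```text
the job is handed in; nothing more can be done
None
```

The job is handed in: the crank is fully home on the shaft, the platform measured level with the ledge to within about 0.5 mm in both cameras, and the gripper is clear with the other items undisturbed (about 15 s used of the 67 s limit).

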